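# Shut the drinks jugs on the catering table

## Robot

A 6-joint arm with a two-finger parallel gripper is mounted at the origin on the work surface. World frame = base frame: x ahead of the robot, y to its left, z up, the work surface at z = 0. Lengths are in m, angles in degrees, forces in N, time in s.
With the tool pointing down it reaches from about 0.4 to 0.825 m from the base axis. Payload 7 kg.
Tool frame: the origin (TCP) lies between the finger pads; the fingertips stand 19 mm ahead of it and the grasp point (between the pads) is the TCP; z points along the fingers, y is the line along which they close (so a half turn about z gives the same grasp; the last joint's range is limited). The gripper opens to 88 mm and grips with 3 to 60 N. Pads are 19 mm wide; open, the fingers measure 130 mm over their backs; the gripper's body (78 mm by 193 mm) begins 47 mm behind the grasp point.
Start: joints at [91.507, 20.546, 0.682, 0, -70.136, -16.507], TCP at [0.175, 0.652, 0.246] pointing down, gripper open.
Joint ranges: [-176.03, 176.03], [-82.01, 121.73], [-58.28, 71.71], [-173.87, 95.51], [-174.79, -0.11], [-173.66, 173.66]. Speed limits (degrees/s): [136.94, 136.94, 172.46, 180, 180, 180].

## Interface

Orientations are given as [roll, pitch, yaw] about the fixed x, y, z axes, in that order (R = Rz(yaw) Ry(pitch) Rx(roll)).
In Python, from plant import r gives the robot as it stands. The module is installed in compiled form; this text tells all that it offers.
- The arm moves only by the shell command python3 -m pendant 'ROWS' [OPENING] [FORCE]. ROWS is JSON, a list of rows, each a list of 6 numbers: the shift along the tool's x, y, z in mm, then the turn, a rotation vector about the tool's x, y, z in rad. In form: [[tx, ty, tz, wx, wy, wz], ...]. A call has 1 to 20 rows; each row is the pose to reach, as a shift and turn from the pose commanded when the call began, along the tool's axes at that moment; what a row does not reach only later rows make up. A row lasts 1/8 s, in which the tool goes at most 62.5 mm and 10.7 degrees, less where a joint would pass 70% of its speed; a pose out of reach is approached as far as the arm can. A call with a gripper value outside its range is refused whole. OPENING is the finger opening in mm, from 0 to 87.6, set as the call begins (- or left out, the last holds). The fingers move at their own pace and stop on an object; FORCE is the grip in N (left out, the last holds). Time passes only in rows, so rows that repeat a pose let the fingers close. It gives the time, the measured TCP pose, the force, the opening and the grip force at its end, in the units of the state.
- r.get_state(): the state, without advancing time (a new reading comes with each control period).
- r.capture(name): name is "scene" or "side" or "wrist"; returns the picture (480x640x3 uint8, red, green, blue); there is no depth.
- r.camera_params(name): a dict with "mtx" (3x3 intrinsics, pixels), "rvec" (rotation vector, rad) and "tvec" (3), from world to camera coordinates, as OpenCV has them; the wrist camera has in their place "mount" (4x4, takes a point from camera to tool coordinates, whose origin is the TCP and whose axes are the flange's). Camera axes: x right, y down, z forward; pixel columns grow to the right and rows downward; lengths in m; the calibration is good to about 2 mm. A picture is of the moment at which its call begins: read the wrist's pose just before it. camera_params takes no time and is no camera call.
- r.close_job(): hands the job in; it is judged then, once.
The state is a dict: "time_s": time; "joints": joint angles; "qd": joint speeds; "joint_torque": joint torques, N m; "tcp_pos": TCP position; "eef_rot": TCP orientation; "contact_force": force on the tool from outside, world axes, zero at the start; "moment": the same for the moment, N m; "gripper_width": finger opening in m; "gripper_force": force on a finger pad.
Only numpy, scipy, OpenCV 4.12 (cv2) and the standard library are available. Lean on these libraries where they do the work, as an engineer would, in place of code of your own. Each camera call takes 0.05 s, during which the arm holds its last target. There are 200 camera calls.

## Task

Both steel drinks jugs must be closed before they are carried out: screw the black cap of the tall jug and that of the short jug fully shut, clockwise seen from above, until the cap stops with its tab over the handle. A flat chocolate box lies on the tall jug's cap, and the only room for it is the wooden board: stand it there upright on one of its small ends, free of the things already on the board, setting it down without dropping it. Leave both jugs standing where they are and do not shift anything else.

Things in the scene. Friction and masses are not known exactly. Their poses are not given: they have to be found in the camera images.
- tall: tall steel jug, loose, 1.9 kg, heavy enough to stand still while its cap is turned; round body 100 mm in diameter up to z 122 mm, shoulder tapering to 52 mm at z 149 mm, cap from z 150 to 184 mm. Origin: centre of its underside; z up along its axis; x points to its loop handle, which reaches out to 92 mm from the axis between z 24 and 124 mm
- short: short steel jug, loose, 1.5 kg; round body 92 mm in diameter up to z 78 mm, shoulder tapering to 58 mm at z 99 mm, cap from z 100 to 134 mm. Origin: centre of its underside; z up along its axis; x points to its loop handle, which reaches out to 84 mm from the axis between z 12 and 80 mm
- tall_cap (a joint): how far the tall jug's cap is unscrewed, rad: 0 = fully shut against its stop (tab over the handle), grows counter-clockwise seen from above, up to 4.0. It does not rise as it turns; it resists with about 0.08 N m
- short_cap (a joint): how far the short jug's cap is unscrewed, rad: same meaning as tall_cap
- tall_cap_top (a point): centre of the flat top of the tall jug's cap: black cylinder 46 mm in diameter, 34 mm high below this point. Its x axis turns with the cap and points to the cap's only tab, 14 mm wide, which reaches out to 41 mm from the axis, 22 to 32 mm below this point
- short_cap_top (a point): centre of the flat top of the short jug's cap: black cylinder 54 mm in diameter, 34 mm high below this point; x axis points to its tab, 14 mm wide, which reaches out to 45 mm from the axis, 22 to 32 mm below this point
- choc: flat chocolate box, white with orange ends, loose, 120 x 56 x 24 mm (its x, y, z), 0.12 kg; lies flat on the tall jug's cap at the start. Origin: centre of its large lower face as it lies
- choc_center (a point): the middle of that flat chocolate box, same axes
- board: fixed wooden serving board, 150 x 270 x 10 mm (its x, y, z), flat on the table. Origin: centre of its underside
- board_top (a point): centre of the board's upper face, same axes as the board
- display_box: a second chocolate box of the same size, already standing on its small end on the board (24 along its x, 56 along its y, 120 high). Origin: centre of its foot. Bystander
- sugar_jar: glass jar with steel lid standing on the board, 56 mm in diameter, 85 mm high. Origin: centre of its foot. Bystander
- dish: glass dish of wrapped sweets, 104 mm in diameter, about 50 mm high. Origin: centre of its foot. Bystander
- bottle_a: water bottle, 62 mm in diameter, 190 mm high. Origin: centre of its foot. Bystander
- bottle_b: water bottle, 62 mm in diameter, 190 mm high. Origin: centre of its foot. Bystander
- cups: stack of paper cups, 77 mm in diameter, 118 mm high. Origin: centre of its foot. Bystander
There are look-alikes about, which are no part of the job. Leave any pink look-alike of the short alone.

How it is judged:
By the outcome, as a careful person would: the job done as asked, in the order asked, and still so for the second after the job is handed in, with the robot touching nothing.
It also fails if it takes over 69 s, if anything falls off the work surface, if the arm or the gripper's body presses on something with over 40 N, if the wrist force passes 120 N, or if a joint passes its speed limit or range.

## Working session

There is one attempt and no reset: what is moved stays moved. The work goes in short steps, Python scripts to look and compute and a shell command to move; the robot and the scene stay as the last step left them, time stands still between calls to the robot, and variables do not carry over. Pictures are saved under pics/ and viewed, at most 10 in all, crops included, and the job is handed in when it is done.

```bash
mkdir -p pics; python3 - <<'E'
from plant import r
import cv2,json
s=r.get_state();print({k:s[k] for k in('time_s','tcp_pos','eef_rot','gripper_width')})
for n in('scene','side','wrist'):
    cv2.imwrite(f'pics/{n}0.png',cv2.cvtColor(r.capture(n),cv2.COLOR_RGB2BGR))
    print(n,r.camera_params(n))
E
```

```text
{'time_s': 0.0, 'tcp_pos': array([0.17460733, 0.65153073, 0.24462395]), 'eef_rot': array([ 1.79905571e+02, -6.95280457e-03, -1.50069646e+01]), 'gripper_width': 0.08764148502740117}
scene {'mtx': array([[485.81983026,   0.        , 314.48243668],
       [  0.        , 485.81983026, 231.70006476],
       [  0.        ,   0.        ,   1.        ]]), 'rvec': array([ 1.94207784,  1.77275033, -0.55823198]), 'tvec': array([ 0.01003931, -0.31547172,  1.67962589])}
side {'mtx': array([[435.5569684 ,   0.        , 319.45983096],
       [  0.        , 435.5569684 , 244.94525155],
       [  0.        ,   0.        ,   1.        ]]), 'rvec': array([ 2.21983131, -0.83668835,  0.34104441]), 'tvec': array([-0.41458561,  0.30316771,  0.82576022])}
wrist {'mtx': array([[341.70353314,   0.        , 319.51497276],
       [  0.        , 341.70353314, 239.55258278],
       [  0.        ,   0.        ,   1.        ]]), 'mount': array([[ 2.51570974e-04, -9.66144103e-01, -2.58002925e-01,
         6.88539040e-02],
       [ 9.99999940e-01,  3.04639198e-04, -1.65712871e-04,
        -4.51413832e-04],
       [ 2.38700317e-04, -2.58002868e-01,  9.66144121e-01,
        -1.39806012e-01],
       [ 0.00000000e+00,  0.00000000e+00,  0.00000000e+00,
         1.00000000e+00]])}
```

View pics/scene0.png

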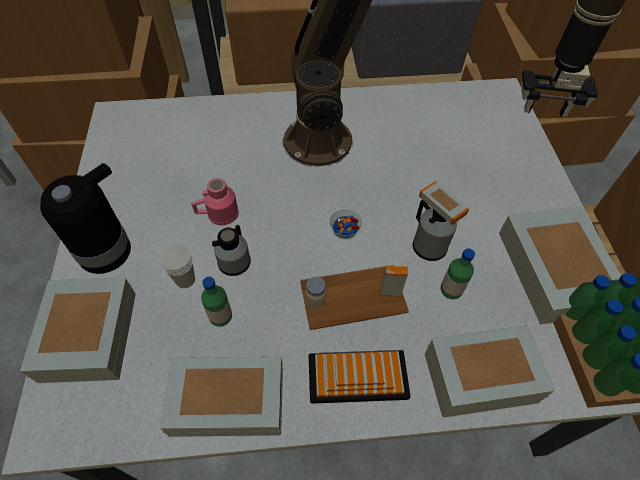

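View pics/side0.png

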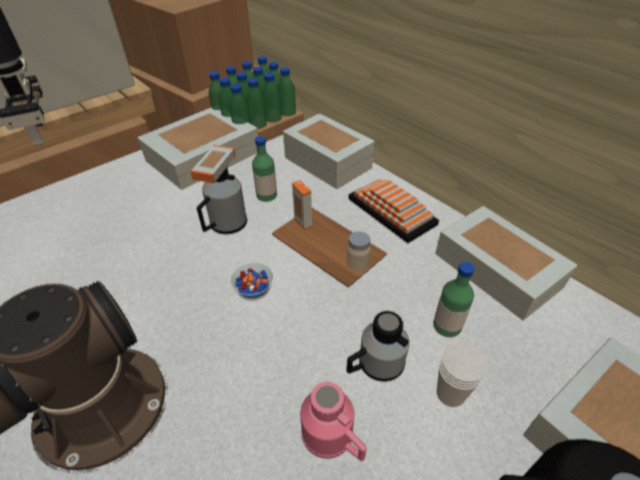

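The pink jug is at scene (217,203) and side (328,420), and the grey steel short jug at scene (232,250) and side (385,345). The steel one fits the description, since the pink one is the excluded look-alike. The tall jug is at scene (433,235) with the box on it. I'll confirm with enlarged crops.

```bash
python3 - <<'E'
import cv2,numpy as np
A=cv2.imread('pics/scene0.png');B=cv2.imread('pics/side0.png')
c=lambda I,x,y:cv2.resize(I[y:y+75,x:x+100],(400,300),interpolation=cv2.INTER_CUBIC)
cv2.imwrite('pics/m1.png',np.vstack([np.hstack([c(A,385,180),c(A,190,210)]),np.hstack([c(B,170,140),c(B,335,305)])]))
d=lambda I,x,y:cv2.resize(I[y:y+100,x:x+133],(400,300),interpolation=cv2.INTER_CUBIC)
cv2.imwrite('pics/m2.png',np.vstack([np.hstack([d(A,290,240),d(A,400,220)]),np.hstack([d(B,265,170),d(A,300,180)])]))
E
```

```text
(no output)
```

View pics/m1.png

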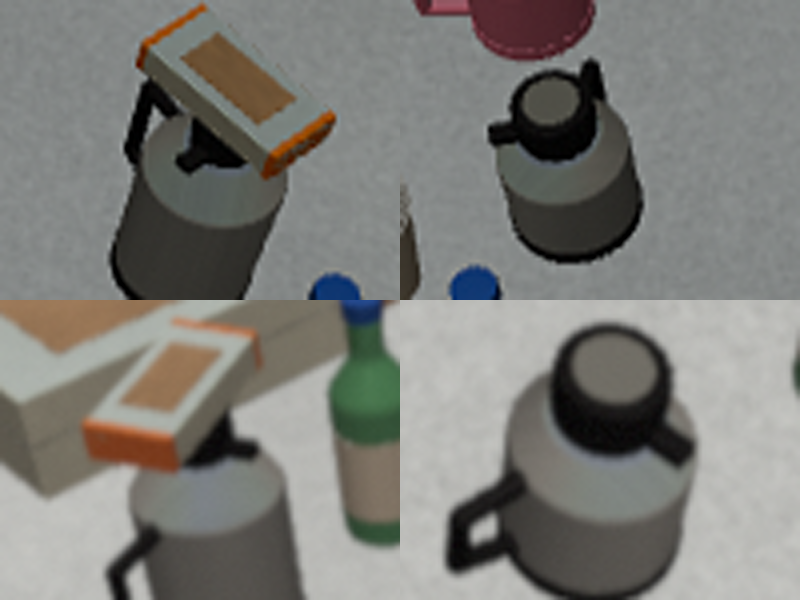

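View pics/m2.png

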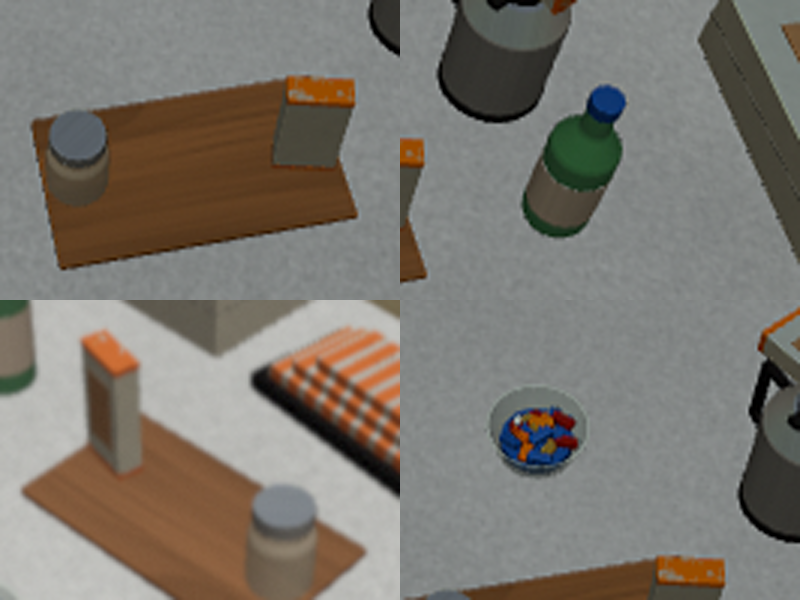

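The crop confirms the short jug at scene (232,250) is the grey steel one, open: its tab points left at (213,243) and its handle up-right at (238,227). The tall jug's cap carries the box, with its tab at (431,221) and its handle at (420,205). The board holds the jar on the left and the display box on the right.

```bash
cat > h.py <<'E'
import numpy as np,cv2
from plant import r
def cam(n,T=None):
    p=r.camera_params(n)
    if n=='wrist':
        M=T@p['mount'];Ri=M[:3,:3];return p['mtx'],Ri.T,-Ri.T@M[:3,3]
    return p['mtx'],cv2.Rodrigues(p['rvec'])[0],p['tvec'].ravel()
def toolT(s):
    from scipy.spatial.transform import Rotation as R
    T=np.eye(4);T[:3,:3]=R.from_euler('xyz',s['eef_rot'],degrees=True).as_matrix();T[:3,3]=s['tcp_pos'];return T
def hit(C,uv,z):
    K,R,t=C;d=R.T@np.linalg.solve(K,[uv[0],uv[1],1]);o=-R.T@t
    return (o+d*(z-o[2])/d[2])[:2]
def proj(C,X):
    K,R,t=C;x=K@(R@np.asarray(X)+t);return x[:2]/x[2]
E
python3 - <<'E'
from h import *
np.set_printoptions(precision=4,suppress=True)
A=cam('scene');B=cam('side')
def p(n,C,o,s,l,z):
    print(n,*[hit(C,(u/s+o[0],v/s+o[1]),z) for u,v in l])
p('choc A',A,(385,180),4,[(142,45),(205,8),(335,115),(270,153)],.208)
p('choc B',B,(170,140),4,[(172,22),(258,32),(178,140),(85,125)],.208)
p('ttab A',A,(385,180),4,[(183,165)],.157); p('ttab B',B,(170,140),4,[(257,150)],.157)
p('thandle A',A,(385,180),4,[(150,82)],.124);p('thandle B',B,(170,140),4,[(112,268)],.12)
p('tbase A',A,(400,220),3,[(40,75),(97,120)],.0)
p('tbase A LR',A,(385,180),4,[(112,262)],.0)
p('tshoulder A',A,(385,180),4,[(146,160),(286,185)],.122)
p('tshoulder B',B,(170,140),4,[(130,203),(285,195)],.122)
p('scap A',A,(190,210),4,[(151,102)],.134);p('scap B',B,(335,305),4,[(215,68)],.134)
p('stab A',A,(190,210),4,[(92,134)],.107);p('stab B',B,(335,305),4,[(283,150)],.107)
p('shandle A',A,(190,210),4,[(192,68)],.08);p('shandle B',B,(335,305),4,[(60,217),(60,265)],.05)
p('board A',A,(290,240),3,[(32,122),(355,215),(62,268),(290,78)],.01)
p('board B',B,(265,170),3,[(22,192),(362,250),(140,110)],.01)
p('disp foot',A,(290,240),3,[(273,165),(337,167)],.01);p('disp top',A,(290,240),3,[(288,78),(355,82),(355,105),(285,103)],.13)
p('disp topB',B,(265,170),3,[(82,45),(112,32),(138,68),(110,77)],.13)
p('jar top A',A,(290,240),3,[(78,132)],.095);p('jar B',B,(265,170),3,[(283,207)],.095)
p('dish',A,(300,180),3,[(138,136)],.04)
p('bottleb',A,(400,220),3,[(206,102)],.19);p('bb foot',A,(400,220),3,[(158,215)],.0)
E
```

```text
choc A [0.4248 0.23  ] [0.397  0.2789] [0.4933 0.3407] [0.5194 0.2913]
choc B [0.4911 0.3349] [0.5249 0.2891] [0.4272 0.2228] [0.3947 0.2718]
ttab A [0.4876 0.2532]
ttab B [0.4896 0.2495]
thandle A [0.3907 0.2588]
thandle B [0.3812 0.2528]
tbase A [0.4573 0.2399] [0.5134 0.2837]
tbase A LR [0.459  0.2386]
tshoulder A [0.4564 0.2418] [0.4857 0.3319]
tshoulder B [0.4215 0.2997] [0.4993 0.2415]
scap A [ 0.4694 -0.2845]
scap B [ 0.4684 -0.2876]
stab A [ 0.4729 -0.3275]
stab B [ 0.4744 -0.3275]
shandle A [ 0.4044 -0.264 ]
shandle B [ 0.3997 -0.2622] [ 0.3821 -0.2804]
board A [ 0.5528 -0.0999] [0.6728 0.1789] [ 0.6996 -0.0849] [0.5274 0.1465]
board B [0.5225 0.1568] [ 0.6928 -0.0895] [0.6731 0.1739]
disp foot [0.617  0.1148] [0.6243 0.1723]
disp top [0.5976 0.1169] [0.6066 0.1728] [0.6287 0.1683] [0.6215 0.1101]
disp topB [0.5994 0.1589] [0.63   0.1563] [0.6142 0.1035] [0.5894 0.1096]
jar top A [ 0.6141 -0.0634]
jar B [ 0.6137 -0.0688]
dish [0.3972 0.0456]
bottleb [0.6172 0.3106]
bb foot [0.6196 0.3159]
```

```bash
cat >> h.py <<'E'
from scipy.spatial.transform import Rotation as Ro
def Rpose(az,tilt):
    "yaw az (deg), tilt 0=down, 90=fingers horizontal toward az, camera up"
    return (Ro.from_euler('z',az,degrees=True)*Ro.from_euler('x',180,degrees=True)*Ro.from_euler('y',tilt,degrees=True)).as_matrix()
def rel(p,R):
    s=r.get_state();T=toolT(s)
    d=T[:3,:3].T@(np.asarray(p)-T[:3,3])*1000;w=Ro.from_matrix(T[:3,:3].T@R).as_rotvec()
    print('rel mm',d.round(1),'rot',w.round(4));
def st():
    s=r.get_state();print(round(s['time_s'],2),s['tcp_pos'].round(4),s['eef_rot'].round(2),s['joints'].round(1),'F',s['contact_force'].round(1),'M',s['moment'].round(2),'w',round(s['gripper_width']*1e3,1),s['gripper_force'])
E
python3 -c "
from h import *
rel([.42,.258,.40],Rpose(33,0))"
```

```text
rel mm [ 338.9  316.9 -154.7] rot [ 1.200e-03  4.000e-04 -8.378e-01]
```

```bash
python3 -m pendant '[[0,0,-50,0,0,0],[0,0,-100,0,0,-0.1],[50,40,-150,0,0,-0.25],[100,85,-155,0,0,-0.4],[140,130,-155,0,0,-0.5],[180,170,-155,0,0,-0.6],[220,210,-155,0,0,-0.7],[260,250,-155,0,0,-0.8],[300,285,-155,0,0,-0.838],[339,317,-155,0,0,-0.838],[339,317,-155,0,0,-0.838],[339,317,-155,0,0,-0.838],[339,317,-155,0,0,-0.838]]' 87.6 20
python3 -c "
from h import *
st()
cv2.imwrite('pics/w1.png',cv2.cvtColor(r.capture('wrist'),cv2.COLOR_RGB2BGR))"
```

```text
time_s: 1.78
tcp_pos: [0.4197, 0.2588, 0.4004]
eef_rot: [-180.0, 0.0, 33.1]
contact_force: [0.2, 0.2, 0.2]
gripper_width: 0.0877
gripper_force: 0.0
1.77 [0.4197 0.2588 0.4004] [-1.800e+02  2.000e-02  3.308e+01] [ 54.5  -0.7  -5.8  -0.  -85.   68.5] F [0.2 0.2 0.2] M [-0.06  0.03  0.04] w 87.7 0.0
```

View pics/w1.png

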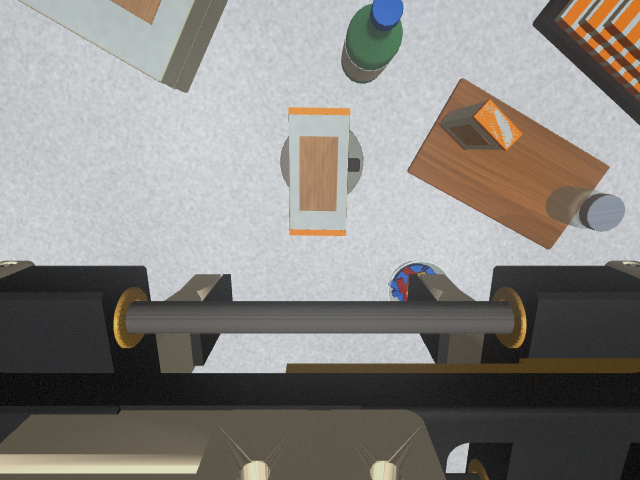

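The wrist view shows the box top with corners (289,108), (350,108), (346,235) and (290,235). The tall tab is at (354,165) and the board corners are (460,79), (608,167), (550,248) and (408,171). Next I try the horizontal approach, so I can grip the near end and then pitch down.

```bash
python3 - <<'E'
from h import *
np.set_printoptions(precision=4,suppress=True)
C=cam('wrist',toolT(r.get_state()))
c=np.array([hit(C,p,.208) for p in[(289,108),(350,108),(346,234.5),(290.5,234.5)]])
print(c,c.mean(0),np.degrees(np.arctan2(*((c[0]+c[1]-c[2]-c[3])[::-1]))))
b=np.array([hit(C,p,.01) for p in[(460,79),(608,167),(550,248),(408,171)]]);print(b,b.mean(0))
print('disp top',[hit(C,p,.13) for p in[(475,104),(492,98),(522,141),(505,150)]],'jar',hit(C,(602,212),.095),'ttab',hit(C,(360,165),.157))
E
python3 -m pendant '[[0,0,0,0,0.15,0],[0,0,0,0,0.3,0],[0,0,0,0,0.45,0],[0,0,0,0,0.6,0],[0,0,0,0,0.75,0],[0,0,0,0,0.9,0],[0,0,0,0,1.05,0],[0,0,0,0,1.2,0],[0,0,0,0,1.35,0],[0,0,0,0,1.5,0],[0,0,0,0,1.571,0],[0,0,0,0,1.571,0],[0,0,0,0,1.571,0]]'
python3 -c "
from h import *
st()"
```

```text
[[0.4919 0.34  ]
 [0.5223 0.2934]
 [0.4219 0.2295]
 [0.3915 0.2761]] [0.4569 0.2848] 32.511726875490645
[[ 0.6668  0.1818]
 [ 0.6937 -0.0846]
 [ 0.5504 -0.0995]
 [ 0.523   0.1662]] [0.6084 0.041 ]
disp top [array([0.613 , 0.1773]), array([0.6282, 0.1655]), array([0.6117, 0.1062]), array([0.5933, 0.116 ])] jar [ 0.6129 -0.0591] ttab [0.4868 0.2505]
time_s: 3.45
tcp_pos: [0.4402, 0.1741, 0.5605]
eef_rot: [-167.8, -68.4, 6.2]
contact_force: [-0.6, 1.2, 0.7]
gripper_width: 0.0879
gripper_force: 0.0
3.45 [0.4402 0.1741 0.5605] [-167.76  -68.4     6.19] [ 19.5 -37.1 -58.2  95.5  -0.2 -10.3] F [-0.6  1.2  0.7] M [-0.92  2.79  0.38] w 87.9 0.0
```

The radial horizontal tool pose isn't reachable: j5 can't bend upward. I'll go back to tool down, sampling joint states on the way to fit the arm's kinematics and plan the tilt.

```bash
cat > log.py <<'E'
from h import *
import json
s=r.get_state();open('log.jsonl','a').write(json.dumps({k:np.asarray(s[k]).tolist() for k in('joints','tcp_pos','eef_rot')})+'\n')
E
python3 log.py
python3 -c "
from h import *
rel([.42,.258,.45],Rpose(33,40));rel([.44,.27,.40],Rpose(33,0))"
```

```text
rel mm [-106.8  -77.2   47.9] rot [ 0.1753 -0.5107 -0.2219]
rel mm [-145.5  -78.6   87.2] rot [ 0.0935 -1.2039 -0.2825]
```

```bash
python3 -m pendant '[[-40,-30,15,0.06,-0.17,-0.07],[-80,-60,35,0.12,-0.34,-0.15],[-107,-77,48,0.175,-0.511,-0.222],[-107,-77,48,0.175,-0.511,-0.222],[-107,-77,48,0.175,-0.511,-0.222],[-107,-77,48,0.175,-0.511,-0.222]]'; python3 log.py
python3 -c "
from h import *
st();rel([.42,.258,.42],Rpose(33,0))"
```

```text
time_s: 4.2
tcp_pos: [0.4758, 0.3257, 0.3492]
eef_rot: [178.6, -46.1, 34.4]
contact_force: [-0.6, 0.1, -0.1]
gripper_width: 0.0874
gripper_force: 0.0
4.2 [0.4758 0.3257 0.3492] [178.58 -46.13  34.41] [ 32.7 -14.4 -58.2  95.5  -0.2  -4.3] F [-0.6  0.1 -0.1] M [-1.33  2.01  0.03] w 87.4 0.0
rel mm [  -7.4   27.  -109.1] rot [ 0.0134 -0.8053  0.0134]
```

```bash
python3 -m pendant '[[0,10,-40,0,-0.16,0],[0,20,-80,0,-0.32,0],[0,27,-109,0,-0.48,0],[-7,27,-109,0,-0.64,0],[-7,27,-109,0.013,-0.805,0.013],[-7,27,-109,0.013,-0.805,0.013],[-7,27,-109,0.013,-0.805,0.013],[-7,27,-109,0.013,-0.805,0.013]]'; python3 log.py
python3 -c "
from h import *
st();rel([.42,.258,.42],Rpose(33,0))"
```

```text
time_s: 5.2
tcp_pos: [0.5968, 0.2603, 0.3296]
eef_rot: [168.8, -34.5, 31.8]
contact_force: [3.5, -1.7, 3.0]
gripper_width: 0.0873
gripper_force: 0.0
5.2 [0.5968 0.2603 0.3296] [168.81 -34.49  31.79] [ 46.7  -2.3 -40.3  44.5 -28.1  36.2] F [ 3.5 -1.7  3. ] M [-0.67  0.99 -0.21] w 87.3 0.0
rel mm [ -73.7  -58.4 -175. ] rot [ 0.1958 -0.5981 -0.0793]
```

```bash
python3 -m pendant '[[0,0,0,0,0,0],[0,0,0,0,0,0],[0,0,0,0,0,0]]'; python3 log.py
python3 -c "
from h import *
st();rel([.42,.258,.42],Rpose(33,0))"
```

```text
time_s: 5.58
tcp_pos: [0.597, 0.2598, 0.3279]
eef_rot: [168.7, -34.5, 31.9]
contact_force: [-0.1, -0.1, -0.2]
gripper_width: 0.0872
gripper_force: 0.0
5.58 [0.597  0.2598 0.3279] [168.67 -34.54  31.92] [ 46.4  -2.2 -40.7  45.2 -27.7  35.7] F [-0.1 -0.1 -0.2] M [-0.5   1.89  0.02] w 87.2 0.0
rel mm [ -72.3  -58.5 -176.6] rot [ 0.1974 -0.5991 -0.0778]
```

```bash
python3 -m pendant '[[-15,-12,-35,0.04,-0.12,-0.016],[-30,-24,-70,0.08,-0.24,-0.032],[-45,-36,-105,0.12,-0.36,-0.048],[-60,-48,-140,0.16,-0.48,-0.064],[-72,-58,-176,0.197,-0.599,-0.078],[-72,-58,-176,0.197,-0.599,-0.078],[-72,-58,-176,0.197,-0.599,-0.078],[-72,-58,-176,0.197,-0.599,-0.078]]'; python3 log.py
cat > fk.py <<'E'
from h import *
import json
from scipy.optimize import least_squares
def fk(q,P):
    a,d,h,L1,e,L2,Lt,y0,ex=P
    q=np.radians(q);R=Ro.from_euler('z',q[0]);p=R.apply([a,d,h])
    R=R*Ro.from_euler('y',q[1]);p=p+R.apply([ex,0,L1])
    R=R*Ro.from_euler('y',-q[2]);p=p+R.apply([L2,0,e])      # forearm along x
    R=R*Ro.from_euler('x',q[3]*SG[0])*Ro.from_euler('y',-q[4]);   # tool along x now
    R=R*Ro.from_euler('x',q[5]*SG[1]+y0);p=p+R.apply([Lt,0,0])
    M=R.as_matrix()@np.array([[0,0,1],[0,-1,0],[1,0,0.]]) # tool z = x
    return p,M
SG=[1,1]
E
python3 - <<'E'
import fk; from fk import *
np.set_printoptions(precision=4,suppress=True)
D=[json.loads(l) for l in open('log.jsonl')]
D+=[dict(joints=[91.507,20.546,.682,0,-70.136,-16.507],tcp_pos=[.1746,.6515,.2446],eef_rot=[179.9,0,-15]),
    dict(joints=[54.5,-.7,-5.8,0,-85,68.5],tcp_pos=[.4197,.2588,.4004],eef_rot=[-180,.02,33.08])]
best=None
for s0 in(1,-1):
  for s1 in(1,-1):
    for y in np.radians([0,90,180,270]):
      fk.SG[:]=[s0,s1]
      def f(P):
        o=[]
        for k in D:
            p,M=fk.fk(k['joints'],P);T=Ro.from_euler('xyz',k['eef_rot'],degrees=True).as_matrix()
            o+=list(p-k['tcp_pos'])+list(.1*(M-T).ravel())
        return o
      g=least_squares(f,[0,-.19,.3,.4,0,.4,.25,y,0])
      if best is None or g.cost<best[0]:best=(g.cost,s0,s1,g.x,np.abs(g.fun).max())
print(best)
json.dump(dict(P=best[3].tolist(),SG=best[1:3]),open('fk.json','w'))
E
tail -1 log.jsonl
```

```text
time_s: 6.58
tcp_pos: [0.4212, 0.2575, 0.4197]
eef_rot: [180.0, -0.0, 32.9]
contact_force: [-0.6, 0.2, -0.9]
gripper_width: 0.0873
gripper_force: 0.0
{"joints": [54.33711758345036, -0.8055832836198348, -3.49973752616976, 0.046627550866673494, -87.2893366003877, 68.59108151589915], "tcp_pos": [0.4211874708173295, 0.2574663744257473, 0.4196642828240866], "eef_rot": [179.9626636482973, -0.032370429497453425, 32.93040806302147]}Traceback (most recent call last):
  File "<stdin>", line 10, in <module>
AttributeError: 'function' object has no attribute 'SG'
```

```bash
python3 - <<'E'
from fk import *
np.set_printoptions(precision=4,suppress=True)
D=[json.loads(l) for l in open('log.jsonl')]
D+=[dict(joints=[91.507,20.546,.682,0,-70.136,-16.507],tcp_pos=[.1746,.6515,.2446],eef_rot=[179.9,0,-15]),
    dict(joints=[54.5,-.7,-5.8,0,-85,68.5],tcp_pos=[.4197,.2588,.4004],eef_rot=[-180,.02,33.08])]
best=None
def f(P):
    o=[]
    for k in D:
        p,M=fk(k['joints'],P);T=Ro.from_euler('xyz',k['eef_rot'],degrees=True).as_matrix()
        o+=list(p-k['tcp_pos'])+list(.1*(M-T).ravel())
    return o
for s0 in(1,-1):
  for s1 in(1,-1):
    for y in np.radians([0,90,180,270]):
      SG[:]=[s0,s1]
      g=least_squares(f,[0,-.19,.3,.4,0,.4,.25,y,0])
      if best is None or g.cost<best[0]:best=(g.cost,s0,s1,g.x,np.abs(g.fun).max())
print(best)
P=best[3];SG[:]=best[1:3]
json.dump(dict(P=P.tolist(),SG=SG),open('fk.json','w'))
open('fk.py','a').write('''
try:
    _k=json.load(open('fk.json'));SG[:]=_k['SG'];P0=_k['P']
except Exception: pass
lo=np.array([-176,-82,-58,-173.8,-174.7,-.3])+0.5*0;lo[5]=-173.6;hi=np.array([176,121.7,71.7,95.5,-2,173.6])
rng=np.random.default_rng(0)
def ik(p,R,n=12,q0=None):
    S=[]
    def f(q):
        a,M=fk(q,P0);return np.r_[(a-p)*5,(M-R).ravel()]
    for i in range(n):
        x=q0 if (q0 is not None and i==0) else lo+(hi-lo)*rng.uniform(.15,.85,6)
        g=least_squares(f,np.clip(x,lo+.01,hi-.01),bounds=(lo,hi),x_scale=50,max_nfev=60)
        if np.abs(g.fun).max()<2e-3 and not any(np.abs(g.x-s).max()<3 for s in S):S.append(g.x)
    return S
''')
import importlib,fk as F;importlib.reload(F)
u=np.array([np.cos(np.radians(32.8)),np.sin(np.radians(32.8))]);c=np.array([.458,.284])
for yaw0,e in((32.8,.035),(212.8,.035)):
  for tilt in(-40,-20,0,):
    k=1 if yaw0<90 else -1
    # camera side +x end goes up when tilting +90
    p=np.r_[c+k*u*e,.198]
    print('GRASP',yaw0,tilt,[s.round(0) for s in F.ik(p,Rpose(yaw0,tilt))])
    for az in range(0,360,45):
        S=F.ik(np.array([.613,.04,.07+e]),Rpose(az,90+tilt),8)
        if S:print('   place az',az,[s.round(0) for s in S])
E
```

```text
(np.float64(0.026706283125235843), -1, -1, array([ 0.0287, -0.1089,  0.245 ,  0.5783,  0.0381,  0.2986,  0.4313,
        1.5706,  0.1305]), np.float64(0.11827607126668334))
GRASP 32.8 -40 [array([  40.,   48.,   38.,   -5., -120.,   82.])]
   place az 90 [array([ -16.,   38.,  -22.,  -55.,  -63., -123.])]
   place az 135 [array([  -6.,   54.,   29.,  -30., -105., -126.])]
   place az 225 [array([  25.,   58.,   39.,   17., -118.,  -68.])]
   place az 270 [array([ 40.,  40., -14.,  37., -77., -62.])]
GRASP 32.8 -20 [array([ 41.,  29.,   6.,  -3., -86.,  83.])]
   place az 90 [array([ -22.,   50.,  -17.,  -62.,  -79., -111.])]
   place az 270 [array([ 44.,  53.,  -7.,  42., -92., -69.])]
GRASP 32.8 0 [array([ 43.,  14., -21.,   0., -54.,  80.])]
   place az 90 [array([ -24.,   64.,  -11.,  -67.,  -96., -104.])]
   place az 270 [array([  46.,   66.,   -0.,   47., -107.,  -73.])]
GRASP 212.8 -40 []
   place az 90 [array([ -16.,   38.,  -22.,  -55.,  -63., -123.])]
   place az 135 [array([  -6.,   54.,   29.,  -30., -105., -126.])]
   place az 225 [array([  25.,   58.,   39.,   17., -118.,  -68.])]
   place az 270 [array([ 40.,  40., -14.,  37., -77., -62.])]
GRASP 212.8 -20 [array([  49.,   -2.,  -57.,   20.,  -16., -125.])]
   place az 90 [array([ -22.,   50.,  -17.,  -62.,  -79., -111.])]
   place az 270 [array([ 44.,  53.,  -7.,  42., -92., -69.])]
GRASP 212.8 0 [array([  44.,    8.,  -33.,    0.,  -49., -101.])]
   place az 90 [array([ -24.,   64.,  -11.,  -67.,  -96., -104.])]
   place az 270 [array([  46.,   66.,   -0.,   47., -107.,  -73.])]
```

```bash
cat > fk.py <<'E'
from h import *
import json
from scipy.optimize import least_squares
SG=[1,1]
def fk(q,P):
    a,d,h,L1,e,L2,Lt,y0,ex,wx,wy,wz,tx,ty=P
    q=np.radians(q);R=Ro.from_euler('z',q[0]);p=R.apply([a,d,h])
    R=R*Ro.from_euler('y',q[1]);p=p+R.apply([ex,0,L1])
    R=R*Ro.from_euler('y',-q[2]);p=p+R.apply([L2,0,e])
    R=R*Ro.from_euler('x',q[3]*SG[0]);p=p+R.apply([0,wy,wz])
    R=R*Ro.from_euler('y',-q[4]);p=p+R.apply([Lt,tx,ty])
    R=R*Ro.from_euler('x',q[5]*SG[1]+y0)
    return p,R.as_matrix()@np.array([[0,0,1],[0,-1,0],[1,0,0.]])
try:
    _k=json.load(open('fk.json'));SG[:]=_k['SG'];P0=_k['P']
except Exception: pass
lo=np.array([-176,-82,-58.2,-173.8,-174.7,-173.6]);hi=np.array([176,121.7,71.7,95.5,-2,173.6])
rng=np.random.default_rng(0)
def ik(p,R,n=12,q0=None):
    S=[]
    def f(q):
        a,M=fk(q,P0);return np.r_[(a-p)*5,(M-R).ravel()]
    for i in range(n):
        x=q0 if (q0 is not None and i==0) else lo+(hi-lo)*rng.uniform(.15,.85,6)
        g=least_squares(f,np.clip(x,lo+.01,hi-.01),bounds=(lo,hi),x_scale=50,max_nfev=60)
        if np.abs(g.fun).max()<2e-3 and not any(np.abs(g.x-s).max()<3 for s in S):S.append(g.x)
    return S
E
python3 - <<'E'
from fk import *
np.set_printoptions(precision=4,suppress=True)
D=[json.loads(l) for l in open('log.jsonl')]
D+=[dict(joints=[91.507,20.546,.682,0,-70.136,-16.507],tcp_pos=[.1746,.6515,.2446],eef_rot=[179.9,0,-15]),
    dict(joints=[54.5,-.7,-5.8,0,-85,68.5],tcp_pos=[.4197,.2588,.4004],eef_rot=[-180,.02,33.08])]
def f(P):
    o=[]
    for k in D:
        p,M=fk(k['joints'],P);T=Ro.from_euler('xyz',k['eef_rot'],degrees=True).as_matrix()
        o+=list(p-k['tcp_pos'])+list(.1*(M-T).ravel())
    return o+list(1e-4*np.array(P))
best=None
for s0 in(1,-1):
  for s1 in(1,-1):
    for y in np.radians([0,90,180,270]):
      SG[:]=[s0,s1]
      g=least_squares(f,[0,-.19,.3,.4,0,.4,.25,y]+[0]*6)
      if best is None or g.cost<best[0]:best=(g.cost,s0,s1,g.x,g.fun)
print(best[:4]);print(best[4][:12*len(D)].reshape(-1,12).round(3))
P=best[3];SG[:]=best[1:3]
json.dump(dict(P=P.tolist(),SG=SG),open('fk.json','w'))
for k in D: print(np.round(k['joints'],1))
E
```

```text
(np.float64(4.782186324175728e-07), -1, -1, array([-0.0003, -0.0004,  0.1997,  0.602 , -0.0031,  0.4624,  0.3595,
        1.5706,  0.0035,  0.    , -0.0956,  0.0022, -0.0957, -0.0018]))
[[ 0.    -0.     0.    -0.     0.     0.     0.     0.    -0.     0.
   0.     0.   ]
 [-0.    -0.     0.    -0.     0.     0.     0.     0.    -0.    -0.
   0.     0.   ]
 [-0.     0.    -0.    -0.     0.     0.     0.     0.     0.    -0.
   0.     0.   ]
 [-0.     0.    -0.    -0.     0.     0.     0.     0.     0.    -0.
   0.     0.   ]
 [ 0.     0.     0.    -0.     0.     0.     0.     0.    -0.    -0.
   0.    -0.   ]
 [ 0.     0.     0.     0.     0.     0.     0.    -0.     0.    -0.
  -0.    -0.   ]
 [-0.    -0.001 -0.     0.    -0.    -0.    -0.    -0.    -0.    -0.
   0.     0.   ]]
[ 19.5 -37.1 -58.2  95.5  -0.2 -10.3]
[ 32.7 -14.4 -58.2  95.5  -0.2  -4.3]
[ 46.7  -2.3 -40.3  44.5 -28.1  36.2]
[ 46.4  -2.2 -40.7  45.2 -27.7  35.7]
[ 54.3  -0.8  -3.5   0.  -87.3  68.6]
[ 91.5  20.5   0.7   0.  -70.1 -16.5]
[ 54.5  -0.7  -5.8   0.  -85.   68.5]
```

The fit is now exact, so I can plan grasp and place poses with IK.

```bash
cat > plan.py <<'E'
from fk import *
u=np.array([np.cos(np.radians(32.8)),np.sin(np.radians(32.8))]);c=np.array([.458,.284])
for yaw0,e in((32.8,.035),(212.8,.035)):
  k=1 if yaw0<90 else -1
  for tilt in(-45,-30,-15,0):
    G=ik(np.r_[c+k*u*e,.198],Rpose(yaw0,tilt),8)
    print('GRASP',yaw0,tilt,[s.round(0) for s in G])
    if not G: continue
    for az in range(0,360,30):
        S=ik(np.array([.613,.04,.07+e]),Rpose(az,90+tilt),8)
        if S:print('   place az',az,[s.round(0) for s in S])
E
python3 plan.py
```

```text
GRASP 32.8 -45 [array([  45.,   40.,   18.,  -10., -112.,   77.])]
   place az 60 [array([  -9.,   22.,  -14.,  -57.,  -52., -165.])]
   place az 90 [array([  -8.,   31.,    0.,  -47.,  -74., -153.])]
   place az 120 [array([  -2.,   39.,   13.,  -37.,  -92., -140.])]
   place az 150 [array([   6.,   45.,   22.,  -25., -104., -124.])]
   place az 180 [array([  15.,   48.,   22.,  -11., -107., -104.])]
   place az 210 [array([  24.,   47.,   12.,    4., -100.,  -85.])]
   place az 240 [array([ 33.,  41.,  -5.,  19., -86., -71.])]
   place az 270 [array([ 39.,  33., -26.,  37., -67., -65.])]
   place az 300 [array([ 35.,  24., -49.,  69., -49., -67.])]
GRASP 32.8 -30 [array([ 47.,  31.,   8.,  -7., -96.,  77.])]
   place az 0 [array([ -25.,   22.,  -52., -149.,  -46.,  -99.])]
   place az 30 [array([ -22.,   21.,  -30.,  -97.,  -44., -137.])]
   place az 60 [array([ -20.,   28.,  -14.,  -72.,  -64., -145.])]
   place az 90 [array([ -15.,   37.,    4.,  -57.,  -85., -144.])]
   place az 120 [array([  -7.,   46.,   20.,  -46., -104., -138.])]
   place az 150 [array([   3.,   54.,   32., 
[... 2740 characters left out ...]
 -57., -146., -121.,  -71.])]
   place az 30 [array([ -37.,   51.,  -35., -113.,  -88.,  -94.])]
   place az 60 [array([ -31.,   48.,  -12.,  -89.,  -91., -120.])]
   place az 90 [array([ -23.,   53.,   10.,  -74., -106., -134.])]
   place az 120 [array([ -13.,   61.,   30.,  -64., -126., -141.])]
   place az 150 [array([  -2.,   68.,   46.,  -55., -145., -140.])]
   place az 180 [array([  12.,   72.,   48.,  -28., -153., -115.])]
   place az 210 [array([  25.,   71.,   29.,    8., -138.,  -84.])]
   place az 240 [array([  35.,   64.,    4.,   28., -117.,  -76.])]
   place az 270 [array([ 43.,  56., -24.,  47., -97., -82.])]
   place az 300 [array([  43.,   49.,  -51.,   77.,  -88., -100.])]
```

```bash
python3 -c "
from fk import *
u=np.r_[np.cos(np.radians(32.8)),np.sin(np.radians(32.8)),0];g=np.r_[.4583,.2832,.197]+.035*u
R=Rpose(32.8,-45);p=g-.1*R[:,2];print(R[:,2],p,ik(p,R,6))
rel(p,R)"
```

```text
[-0.59437035 -0.38304555 -0.70710678] [0.54715687 0.34046434 0.26771068] [array([  44.31414149,   44.95555643,   36.39358082,   -9.97672746,
       -125.44219581,   75.96745556])]
rel mm [150.8  -1.3 152. ] rot [ 0.0015 -0.786   0.0019]
```

```bash
python3 -m pendant '[[25,0,0,0,-0.13,0],[50,0,0,0,-0.26,0],[75,0,15,0,-0.39,0],[100,0,40,0,-0.52,0],[125,0,75,0,-0.65,0],[145,-1,110,0,-0.786,0],[151,-1,135,0,-0.786,0],[151,-1,152,0,-0.786,0],[151,-1,152,0,-0.786,0],[151,-1,152,0,-0.786,0],[151,-1,152,0,-0.786,0]]' 87.6 30
python3 -c "
from h import *
u=np.r_[np.cos(np.radians(32.8)),np.sin(np.radians(32.8)),0];g=np.r_[.4583,.2832,.197]+.035*u
rel(g,Rpose(32.8,-45))"
```

```text
time_s: 7.95
tcp_pos: [0.5471, 0.3415, 0.2724]
eef_rot: [-179.9, 44.6, 33.1]
contact_force: [-0.7, -0.6, -0.1]
gripper_width: 0.0875
gripper_force: 0.0
rel mm [  2.3   0.7 103.7] rot [ 0.0015 -0.0063  0.0036]
```

```bash
python3 -m pendant '[[2,1,25,0,-0.006,0],[2,1,50,0,-0.006,0],[2,1,70,0,-0.006,0],[2,1,85,0,-0.006,0],[2,1,95,0,-0.006,0],[2,1,104,0,-0.006,0],[2,1,104,0,-0.006,0],[2,1,104,0,-0.006,0]]' 87.6 30
python3 -c "
from h import *
st()
cv2.imwrite('pics/g1.png',cv2.cvtColor(np.hstack([cv2.resize(r.capture(n)[a:a+150,b:b+200],(400,300)) for n,a,b in(('side',100,120),('scene',130,340))]),cv2.COLOR_RGB2BGR))"
```

```text
time_s: 8.95
tcp_pos: [0.4876, 0.3016, 0.1943]
eef_rot: [-179.9, 45.3, 33.0]
contact_force: [0.8, -0.1, 0.3]
gripper_width: 0.0872
gripper_force: 0.0
8.95 [0.4876 0.3016 0.1943] [-179.95   45.27   33.03] [  45.3   40.6   17.8   -9.4 -111.5   77.8] F [ 0.8 -0.1  0.3] M [ 1.21 -1.98 -0.02] w 87.2 0.0
```

View pics/g1.png

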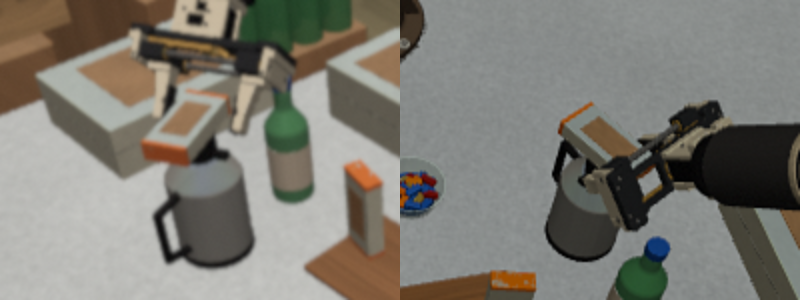

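The fingers straddle the far half of the box and clear the bottle. I'll close on it and lift straight up; one tool axis unit up is (0.707, 0, -0.707).

```bash
python3 -m pendant '[[0,0,0,0,0,0],[0,0,0,0,0,0],[0,0,0,0,0,0],[0,0,0,0,0,0],[0,0,0,0,0,0],[0,0,0,0,0,0]]' 45 30
python3 -m pendant '[[4,0,-4,0,0,0],[12,0,-12,0,0,0],[28,0,-28,0,0,0],[50,0,-50,0,0,0],[72,0,-72,0,0,0],[95,0,-95,0,0,0],[110,0,-110,0,0,0],[110,0,-110,0,0,0],[110,0,-110,0,0,0]]'
python3 - <<'E'
from fk import *
st()
for az in(180,200):
    p=np.r_[.615,.035,.30];print(ik(p,Rpose(az,45),6));rel(p,Rpose(az,45))
E
```

```text
time_s: 9.8
tcp_pos: [0.4873, 0.3015, 0.194]
eef_rot: [-179.9, 45.3, 33.0]
contact_force: [-0.8, 0.9, -0.1]
gripper_width: 0.0565
gripper_force: 29.8
time_s: 10.92
tcp_pos: [0.6178, 0.3861, 0.1923]
eef_rot: [-180.0, 45.4, 33.0]
contact_force: [-0.2, -0.4, -1.4]
gripper_width: 0.0562
gripper_force: 29.8
10.93 [0.6178 0.3861 0.1923] [-179.95   45.35   33.02] [  43.3   57.5   51.8   -9.5 -128.8   76.7] F [-0.2 -0.4 -1.4] M [ 1.49 -2.38 -0.02] w 56.2 29.82488304376602
[array([  14.75816136,   40.95559752,   34.05348186,  -12.93698601,
       -126.43056523, -108.33112053])]
rel mm [-212.7  292.9   61.9] rot [-0.0085  0.5622 -2.6799]
[array([  20.97145929,   40.27979722,   27.76322546,   -0.8142574 ,
       -122.47668918,  -91.13563596])]
rel mm [-212.7  292.9   61.9] rot [-0.0093  0.2392 -2.972 ]
```

I had the up direction wrong: the box slid outward level instead of lifting. I'll look before moving on.

```bash
python3 -c "
from h import *
cv2.imwrite('pics/g2.png',cv2.cvtColor(np.hstack([cv2.resize(r.capture(n)[a:a+150,b:b+200],(400,300)) for n,a,b in(('side',100,120),('scene',170,360))]),cv2.COLOR_RGB2BGR))"
```

```text
(no output)
```

View pics/g2.png

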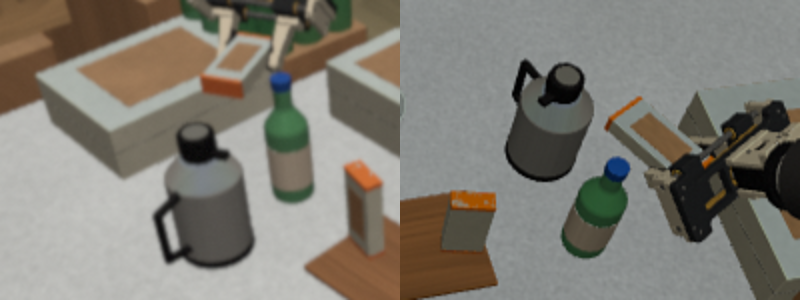

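Nothing was disturbed: the bottle cap is still at scene (468,255) and the jug stands. The box is held firmly. Now I lift straight up, which is tool (-x, -z).

```bash
python3 -m pendant '[[-8,0,-8,0,0,0],[-25,0,-25,0,0,0],[-45,0,-45,0,0,0],[-65,0,-65,0,0,0],[-85,0,-85,0,0,0],[-95,0,-95,0,0,0],[-95,0,-95,0,0,0]]'
python3 - <<'E'
from fk import *
st();q=r.get_state()['joints']
T=toolT(r.get_state())
R2=T[:3,:3]@Ro.from_rotvec([0,0,1.6]).as_matrix()
p=[.63,.22,.32];print(ik(p,R2,4,q));rel(p,R2)
E
```

```text
time_s: 11.9
tcp_pos: [0.6184, 0.3863, 0.3302]
eef_rot: [-179.9, 45.1, 33.1]
contact_force: [-0.4, 0.3, -1.7]
gripper_width: 0.0562
gripper_force: 29.8
11.9 [0.6184 0.3863 0.3302] [-179.91   45.05   33.05] [  43.2   56.7   68.8  -13.  -146.    71.9] F [-0.4  0.3 -1.7] M [ 1.44 -2.38  0.  ] w 56.2 29.825307726860046
[array([  35.08784815,   46.22579702,   42.09735   ,   -2.02147493,
       -130.88405767,   -4.44651674])]
rel mm [-50.  145.8  64.3] rot [-0.  -0.   1.6]
```

```bash
python3 -m pendant '[[-5,13,6,0,0,0.15],[-10,26,12,0,0,0.3],[-14,40,18,0,0,0.45],[-19,54,24,0,0,0.6],[-23,68,30,0,0,0.75],[-28,82,36,0,0,0.9],[-32,96,42,0,0,1.05],[-37,110,48,0,0,1.2],[-41,124,54,0,0,1.35],[-46,136,60,0,0,1.5],[-50,146,64,0,0,1.6],[-50,146,64,0,0,1.6],[-50,146,64,0,0,1.6]]'
python3 - <<'E'
from fk import *
st();q=r.get_state()['joints']
p=[.615,.035,.30];R=Rpose(180,45);print(ik(p,R,4,q));rel(p,R)
E
```

```text
time_s: 13.52
tcp_pos: [0.63, 0.2204, 0.3178]
eef_rot: [134.7, -1.0, -58.1]
contact_force: [-0.9, -0.7, -1.6]
gripper_width: 0.0558
gripper_force: 29.8
13.53 [0.63   0.2204 0.3178] [134.69  -1.05 -58.09] [  35.1   46.4   41.9   -2.  -130.7   -4.3] F [-0.9 -0.7 -1.6] M [ 1.54 -2.33 -0.03] w 55.8 29.823574125766754
[array([  14.75816136,   40.95559752,   34.05348186,  -12.93698601,
       -126.43056523, -108.33112053])]
rel mm [149.1  63.3  93.2] rot [-0.3369 -0.3372  1.9255]
```

```bash
python3 -m pendant '[[13,6,8,-0.03,-0.03,0.16],[26,11,16,-0.06,-0.06,0.32],[39,17,25,-0.084,-0.084,0.48],[52,22,33,-0.112,-0.112,0.64],[65,28,41,-0.14,-0.14,0.8],[78,33,49,-0.168,-0.168,0.96],[91,39,57,-0.196,-0.196,1.12],[104,44,65,-0.224,-0.224,1.28],[117,50,73,-0.252,-0.252,1.44],[130,55,81,-0.28,-0.28,1.6],[140,60,88,-0.308,-0.308,1.76],[149,63,93,-0.337,-0.337,1.926],[149,63,93,-0.337,-0.337,1.926],[149,63,93,-0.337,-0.337,1.926],[149,63,93,-0.337,-0.337,1.926]]'
python3 - <<'E'
from fk import *
st();rel([.615,.035,.14],Rpose(180,45))
cv2.imwrite('pics/g3.png',cv2.cvtColor(np.hstack([cv2.resize(r.capture(n)[a:a+150,b:b+200],(400,300)) for n,a,b in(('side',120,200),('scene',170,250))]),cv2.COLOR_RGB2BGR))
E
```

```text
time_s: 15.4
tcp_pos: [0.6152, 0.0359, 0.2998]
eef_rot: [-180.0, -45.0, -180.0]
contact_force: [-0.1, 0.6, -2.0]
gripper_width: 0.0562
gripper_force: 29.8
15.4 [0.6152 0.0359 0.2998] [-179.96  -45.   -179.99] [  14.8   41.    34.   -12.9 -126.3 -108.3] F [-0.1  0.6 -2. ] M [ 0.03 -2.82  0.01] w 56.2 29.8117733001709
rel mm [-112.8   -0.8  113.1] rot [-0.0009  0.      0.0002]
```

View pics/g3.png

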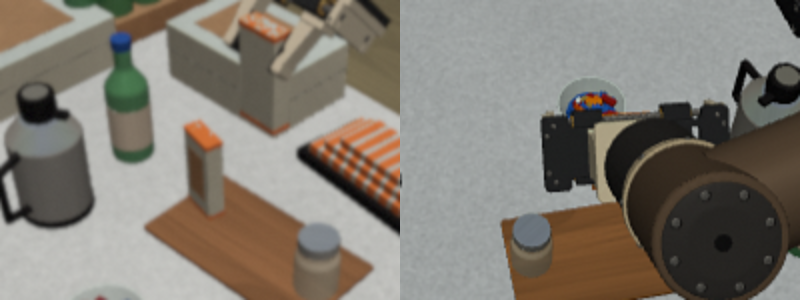

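```bash
python3 - <<'E'
from h import *
B=cam('side')
for z in(.325,.205):
    print(z,[((proj(B,[.6152+sx*.012,.0359+sy*.028,z])-[200,120])*2).round(0) for sx in(-1,1) for sy in(-1,1)])
E
python3 -m pendant '[[-10,0,10,0,0,0],[-30,0,30,0,0,0],[-52,0,52,0,0,0],[-75,0,75,0,0,0],[-95,0,95,0,0,0],[-108,0,108,0,0,0],[-113,-1,113,0,0,0],[-113,-1,113,0,0,0]]'
```

```text
0.325 [array([271.,  40.]), array([234.,  19.]), array([288.,  31.]), array([251.,  11.])]
0.205 [array([269., 135.]), array([236., 113.]), array([284., 126.]), array([251., 105.])]
time_s: 16.5
tcp_pos: [0.6154, 0.0336, 0.1405]
eef_rot: [-179.8, -44.9, 179.8]
contact_force: [1.0, -0.7, -1.2]
gripper_width: 0.0561
gripper_force: 29.8
```

```bash
python3 -m pendant '[[-7,0,7,0,0,0],[-14,0,14,0,0,0],[-19,0,19,0,0,0],[-22,0,22,0,0,0],[-22,0,22,0,0,0]]'; python3 -m pendant '[[-1,0,1,0,0,0],[-2,0,2,0,0,0],[-2,0,2,0,0,0]]'|egrep 'tcp|cont'; python3 -m pendant '[[-0.7,0,0.7,0,0,0],[-1.4,0,1.4,0,0,0],[-1.4,0,1.4,0,0,0]]' |egrep 'tcp|cont'
```

```text
time_s: 17.12
tcp_pos: [0.6152, 0.0336, 0.1089]
eef_rot: [-179.8, -45.0, 179.8]
contact_force: [-0.6, 0.9, -1.5]
gripper_width: 0.0564
gripper_force: 29.8
tcp_pos: [0.6153, 0.0336, 0.1065]
contact_force: [-1.1, -0.3, -1.3]
tcp_pos: [0.6154, 0.0333, 0.1056]
contact_force: [0.2, -0.6, 6.1]
```

```bash
python3 -m pendant '[[0,0,0,0,0,0],[0.3,0,-0.3,0,0,0]]'|egrep 'cont|grip'; python3 -m pendant '[[0,0,0,0,0,0],[0,0,0,0,0,0],[0,0,0,0,0,0],[0,0,0,0,0,0]]' 74 10; python3 - <<'E'
from h import *
st()
cv2.imwrite('pics/g4.png',cv2.cvtColor(cv2.resize(r.capture('side')[150:300,230:430],(600,450)),cv2.COLOR_RGB2BGR))
E
```

```text
contact_force: [0.7, -0.9, 4.3]
gripper_width: 0.0561
gripper_force: 29.9
time_s: 18.62
tcp_pos: [0.6153, 0.0337, 0.1048]
eef_rot: [-179.9, -45.0, 179.8]
contact_force: [0.1, 0.2, -0.5]
gripper_width: 0.0741
gripper_force: 0.0
18.62 [0.6153 0.0337 0.1048] [-179.86  -44.95  179.78] [  14.7   48.4   22.   -10.8 -107.2 -103.9] F [ 0.1  0.2 -0.5] M [ 0.05 -2.51  0.01] w 74.1 0.0
```

View pics/g4.png

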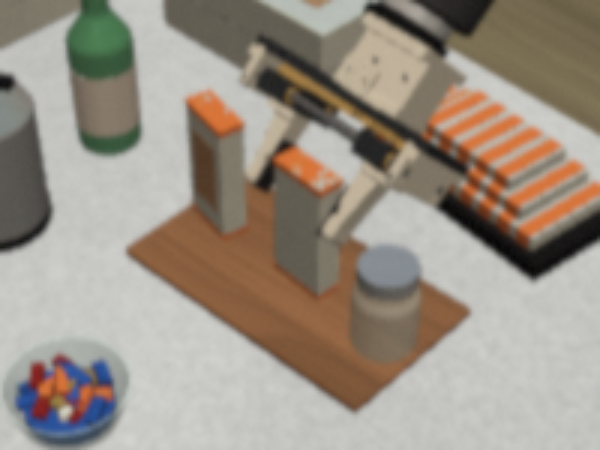

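The box stands upright and clear between the display box and the jar. I retreat along the tool axis, then move over the tall jug.

```bash
python3 -m pendant '[[0,0,-15,0,0,0],[0,0,-40,0,0,0],[-15,0,-75,0,0,0],[-30,0,-115,0,0,0],[0,0,-155,0,0,0],[70,0,-165,0,0,0],[110,0,-175,0,0,0],[110,0,-175,0,0,0],[110,0,-175,0,0,0]]' 87.6 8
python3 - <<'E'
from fk import *
st();q=r.get_state()['joints']
A=cam('scene');B=cam('side')
print('cap',hit(A,(444.5,207.5),.184),hit(B,(218.5,165.5),.184))
p=[.429,.318,.40];R=Rpose(-50,0);print(ik(p,R,6,q));rel(p,R)
E
```

```text
time_s: 19.8
tcp_pos: [0.6609, 0.034, 0.3071]
eef_rot: [-179.9, -44.9, 179.8]
contact_force: [-0.5, 1.8, -0.8]
gripper_width: 0.0872
gripper_force: 0.0
19.8 [0.6609 0.034  0.3071] [-179.91  -44.88  179.82] [  13.9   46.1   44.7  -13.2 -131.9 -109. ] F [-0.5  1.8 -0.8] M [ 0.03 -2.54  0.01] w 87.2 0.0
cap [0.46578497 0.28961653] [0.47037686 0.283139  ]
[array([ 5.75873589e+01,  3.46733569e+00, -1.49212912e+00, -9.11438189e-10,
       -8.50405352e+01, -1.75987948e+01])]
rel mm [230.6 283.4  98. ] rot [ 0.8794 -0.4104 -2.1307]
```

```bash
python3 -m pendant '[[17,20,7,0.063,-0.029,-0.152],[33,40,14,0.126,-0.059,-0.304],[50,61,21,0.188,-0.088,-0.457],[66,81,28,0.251,-0.117,-0.609],[83,101,35,0.314,-0.147,-0.761],[99,121,42,0.377,-0.176,-0.913],[116,142,49,0.44,-0.205,-1.065],[132,162,56,0.503,-0.235,-1.218],[149,182,63,0.565,-0.264,-1.37],[166,202,70,0.628,-0.293,-1.522],[182,222,77,0.691,-0.322,-1.674],[199,243,84,0.754,-0.352,-1.826],[215,263,91,0.817,-0.381,-1.979],[231,283,98,0.879,-0.41,-2.131],[231,283,98,0.879,-0.41,-2.131],[231,283,98,0.879,-0.41,-2.131],[231,283,98,0.879,-0.41,-2.131]]'
python3 - <<'E'
from fk import *
st();s=r.get_state();I=r.capture('wrist');C=cam('wrist',toolT(s))
print(proj(C,[.468,.286,.184]))
np.save('w2.npy',I);json.dump({k:np.asarray(s[k]).tolist() for k in('tcp_pos','eef_rot')},open('w2.json','w'))
cv2.imwrite('pics/w2.png',cv2.cvtColor(cv2.resize(I[40:290,180:460],(784,700))[:600],cv2.COLOR_RGB2BGR))
E
```

```text
time_s: 21.92
tcp_pos: [0.4294, 0.3173, 0.3987]
eef_rot: [179.8, -0.0, -50.1]
contact_force: [0.3, -0.9, 0.6]
gripper_width: 0.0874
gripper_force: 0.0
21.93 [0.4294 0.3173 0.3987] [ 1.7976e+02 -3.0000e-02 -5.0100e+01] [ 57.5   3.6  -1.5  -0.  -85.1 -17.6] F [ 0.3 -0.9  0.6] M [ 0.14 -0.09 -0.  ] w 87.4 0.0
[309.44430042 168.62887581]
```

View pics/w2.png

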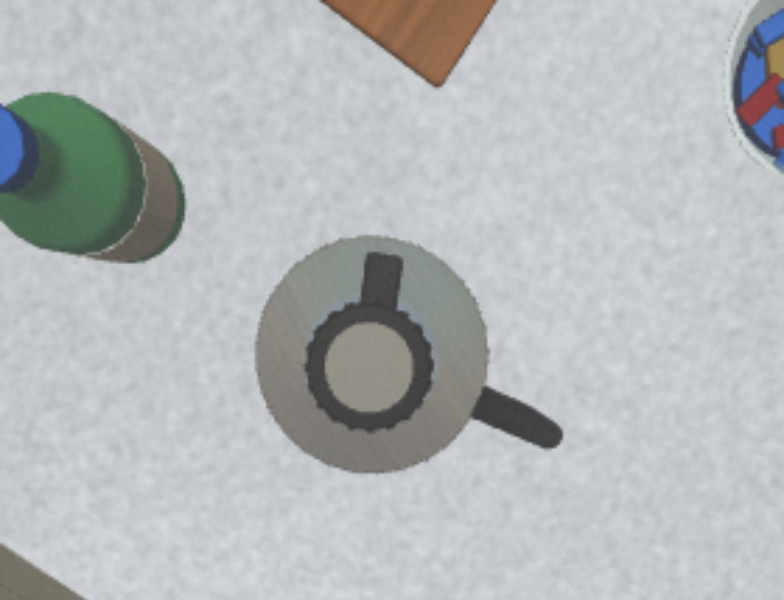

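```bash
python3 - <<'E'
from fk import *
np.set_printoptions(precision=4,suppress=True)
s={k:np.array(v) for k,v in json.load(open('w2.json')).items()};C=cam('wrist',toolT(s))
c=hit(C,(311.8,171.1),.184);b=hit(C,(180+372/2.8,40+354/2.8),.122);t=hit(C,(316.8,130.7),.155);print(c,b,'tab',t)
f=lambda d:(np.degrees(np.arctan2(d[1],d[0])).round(1),np.hypot(*d).round(4))
print('tab',f(t-c));
for z in(.124,.1):
    for uv in((555,440),(480,402)): h=hit(C,(180+uv[0]/2.8,40+uv[1]/2.8),z);print('handle',z,f(h-c))
p=np.r_[c,.186];R=Rpose(-50,0);print(ik(p,R,4,r.get_state()['joints']),ik(p,Rpose(-175,0),6));rel(p,R)
E
```

```text
[0.4646 0.2864] [0.4655 0.285 ] tab [0.4868 0.2519]
tab (np.float64(-57.2), np.float64(0.041))
handle 0.124 (np.float64(-163.8), np.float64(0.0868))
handle 0.124 (np.float64(-161.8), np.float64(0.0501))
handle 0.1 (np.float64(-164.6), np.float64(0.0921))
handle 0.1 (np.float64(-163.2), np.float64(0.0531))
[array([ 52.215 ,  11.195 , -20.55  ,  -0.    , -58.255 , -12.2264])] [array([  52.215 ,   11.195 ,  -20.55  ,   -0.    ,  -58.255 , -137.2264])]
rel mm [ 46.2  -7.9 212.8] rot [ 0.0039 -0.0004 -0.0016]
```

```bash
python3 -m pendant '[[20,-3,30,0.004,0,0],[46,-8,70,0.004,0,0],[46,-8,110,0.004,0,0],[46,-8,150,0.004,0,0],[46,-8,180,0.004,0,0],[46,-8,200,0.004,0,0],[46,-8,209,0.004,0,0],[46,-8,213,0.004,0,0],[46,-8,213,0.004,0,0],[46,-8,213,0.004,0,0]]' 87.6 8
python3 -m pendant '[[0,0,0,0,0,0],[0,0,0,0,0,0],[0,0,0,0,0,0],[0,0,0,0,0,0],[0,0,0,0,0,0],[0,0,0,0,0,0]]' 40 8; python3 -c "
from h import *
st()"
```

```text
time_s: 23.22
tcp_pos: [0.4647, 0.2876, 0.1876]
eef_rot: [-179.8, 0.0, -50.0]
contact_force: [0.7, 0.1, 0.9]
gripper_width: 0.0877
gripper_force: 0.0
time_s: 23.98
tcp_pos: [0.4643, 0.2872, 0.1868]
eef_rot: [-179.9, 0.0, -50.0]
contact_force: [0.0, 0.8, 0.9]
gripper_width: 0.046
gripper_force: 8.0
23.98 [0.4643 0.2872 0.1868] [-1.7987e+02  2.0000e-02 -4.9990e+01] [ 52.3  11.1 -20.6   0.  -58.2 -12.3] F [0.  0.8 0.9] M [0.01 0.17 0.08] w 46.0 8.00017699599266
```

```bash
python3 -m pendant '[[0,0,0,0,0,0.05],[0,0,0,0,0,0.14],[0,0,0,0,0,0.24],[0,0,0,0,0,0.34],[0,0,0,0,0,0.44],[0,0,0,0,0,0.5]]'; python3 -c "
from h import *
st()"; python3 -m pendant '[[0,0,0,0,0,0.1],[0,0,0,0,0,0.2],[0,0,0,0,0,0.3],[0,0,0,0,0,0.4],[0,0,0,0,0,0.5],[0,0,0,0,0,0.6],[0,0,0,0,0,0.7],[0,0,0,0,0,0.8],[0,0,0,0,0,0.9],[0,0,0,0,0,1.0],[0,0,0,0,0,1.1],[0,0,0,0,0,1.15]]'; python3 -c "
from h import *
st()"
```

```text
time_s: 24.72
tcp_pos: [0.4649, 0.2876, 0.1868]
eef_rot: [-179.8, 0.1, -78.8]
contact_force: [2.7, 0.3, -1.7]
gripper_width: 0.0457
gripper_force: 8.0
24.73 [0.4649 0.2876 0.1868] [-1.7983e+02  1.0000e-01 -7.8770e+01] [ 52.3  11.1 -20.6   0.  -58.1 -41.1] F [ 2.7  0.3 -1.7] M [ 0.23 -1.2   0.08] w 45.7 7.997136488556862
time_s: 26.22
tcp_pos: [0.4655, 0.2871, 0.1871]
eef_rot: [-180.0, 0.2, -144.6]
contact_force: [5.6, -2.4, -1.1]
gripper_width: 0.0455
gripper_force: 8.0
26.23 [0.4655 0.2871 0.1871] [-179.96    0.22 -144.64] [ 5.23e+01  1.11e+01 -2.06e+01  1.00e-01 -5.81e+01 -1.07e+02] F [ 5.6 -2.4 -1.1] M [-0.77 -2.16  0.12] w 45.5 8.004319667816162
```

```bash
for a in 1 2 3; do python3 -m pendant '[[0,0,0,0,0,0.035],[0,0,0,0,0,0.07],[0,0,0,0,0,0.07]]'>/dev/null; python3 -c "
from h import *
st()";done
```

```text
26.6 [0.4655 0.2871 0.1872] [-179.97    0.22 -148.55] [ 5.230e+01  1.110e+01 -2.050e+01  1.000e-01 -5.810e+01 -1.109e+02] F [ 5.7 -0.6  0.2] M [-0.72 -2.13 -0.  ] w 45.6 8.004774302244186
26.98 [0.4655 0.2871 0.1872] [-179.99    0.22 -152.57] [ 5.230e+01  1.110e+01 -2.050e+01  1.000e-01 -5.820e+01 -1.149e+02] F [ 4.6 -1.  -0.9] M [-0.82 -2.1   0.02] w 45.9 8.005859032273293
27.35 [0.4653 0.2866 0.1871] [-1.7997e+02  1.7000e-01 -1.5658e+02] [ 5.230e+01  1.110e+01 -2.060e+01  1.000e-01 -5.820e+01 -1.189e+02] F [ 4.  -3.4  0.6] M [-1.32 -1.86 -0.06] w 45.7 8.005954921245575
```

```bash
for a in 1 2 3; do python3 -m pendant '[[0,0,0,0,0,0.035],[0,0,0,0,0,0.07],[0,0,0,0,0,0.07]]'>/dev/null; python3 -c "
from h import *
st()";done
python3 -c "
from h import *
rel([.4646-.06,.2864+.01,.35],Rpose(-30,0))"
```

```text
27.73 [0.4644 0.2863 0.1869] [-1.7998e+02  8.0000e-02 -1.6058e+02] [ 5.230e+01  1.110e+01 -2.060e+01  1.000e-01 -5.830e+01 -1.229e+02] F [ 1.2 -5.4  2.9] M [-2.02 -0.67 -0.05] w 45.6 8.003259748220444
28.1 [0.4643 0.2865 0.1869] [ 1.7999e+02  9.0000e-02 -1.6459e+02] [ 5.230e+01  1.110e+01 -2.060e+01  1.000e-01 -5.820e+01 -1.269e+02] F [ 1.  -4.5  1.9] M [-2.   -0.51  0.01] w 45.5 8.003462702035904
28.48 [0.4643 0.2868 0.1869] [ 1.7996e+02  1.0000e-01 -1.6860e+02] [  52.3   11.1  -20.6    0.   -58.2 -130.9] F [ 0.2 -5.2  2.6] M [-1.96 -0.52  0.02] w 45.6 8.003922924399376
rel mm [  56.4   21.3 -163.2] rot [-1.700e-03  1.600e-03 -2.419e+00]
```

```bash
python3 -m pendant '[[0,0,0,0,0,0],[0,0,0,0,0,0],[0,0,0,0,0,0],[0,0,-40,0,0,0],[0,0,-90,0,0,0],[-20,0,-140,0,0,0],[-45,0,-190,0,0,0],[-45,0,-210,0,0,0],[-45,0,-210,0,0,0],[-45,0,-210,0,0,0],[-45,0,-210,0,0,0]]' 87.6 8
cat > capchk.py <<'E'
from fk import *
def chk(c,zt,rt,zh,rh,ztop,rc):
    s=r.get_state();I=r.capture('wrist');C=cam('wrist',toolT(s));g=cv2.cvtColor(I,cv2.COLOR_RGB2GRAY)
    a=np.arange(-180,180,1.)
    def ring(c,z,rad):
        P=[proj(C,[c[0]+rad*np.cos(t),c[1]+rad*np.sin(t),z]) for t in np.radians(a)]
        m=np.array(P,np.float32).reshape(-1,1,2);return cv2.remap(g,m[...,0],m[...,1],cv2.INTER_LINEAR).ravel().astype(int)
    # refine cap centre: fit top light disc inside dark ring
    u0=proj(C,[*c,ztop]).astype(int);print('px',u0)
    _,L,S,cen=cv2.connectedComponentsWithStats((g>85).astype(np.uint8));k=L[u0[1],u0[0]]
    print('disc area',S[k,4],cen[k]);c2=hit(C,cen[k],ztop);print('centre',c2.round(4))
    if S[k,4]<4000:c=c2
    for n,z,rad in(('tab',zt,rt),('handle',zh,rh)):
        v=ring(c,z,rad);d=a[v<75];print(n,len(d),d.astype(int).tolist() if len(d)<60 else '', v.min(),int(np.median(v)))
    return g
E
python3 -c "
from capchk import *
st();g=chk((.4646,.2864),.154,.036,.124,.072,.184,.023)"
```

```text
time_s: 29.85
tcp_pos: [0.5076, 0.2957, 0.3957]
eef_rot: [180.0, 0.0, -168.6]
contact_force: [-0.3, -0.0, -0.2]
gripper_width: 0.0877
gripper_force: 0.0
29.85 [0.5076 0.2957 0.3957] [ 1.7996e+02  2.0000e-02 -1.6858e+02] [  49.3    8.9    4.1   -0.   -85.2 -127.8] F [-0.3 -0.  -0.2] M [ 0.06 -0.15  0.03] w 87.7 0.0
px [318 174]
disc area 854 [319.03512881 169.83489461]
centre [0.4601 0.2864]
tab 3 [-162, 178, 179] 69 144
handle 6 [-175, -174, -173, -170, -169, -168] 74 217
```

```bash
python3 -c "
from fk import *
s=r.get_state();I=r.capture('wrist');C=cam('wrist',toolT(s));g=cv2.cvtColor(I,cv2.COLOR_RGB2GRAY)
cc=hit(C,(319,169.8),.184)
for z,rads in((.155,(.030,.034,.037,.039)),(.12,(.056,.064,.072,.08,.087))):
  for rad in rads:
    a=np.arange(-220,-130,3);m=np.array([proj(C,[cc[0]+rad*np.cos(t),cc[1]+rad*np.sin(t),z]) for t in np.radians(a)],np.float32)
    print(rad,cv2.remap(g,m[None,:,0],m[None,:,1],cv2.INTER_LINEAR).ravel())
print(a)
"
```

```text
0.03 [143 145 140 145 144 147 145 144 145 146 148 134  73  77  76  76  78  78
  80  79  74 124 154 149 149 148 152 153 154 154]
0.034 [143 143 143 143 144 144 146 146 143 146 146 146 109  74  77  76  78  80
  80  77  94 147 150 151 152 153 155 154 153 153]
0.037 [144 145 143 143 145 145 146 146 143 146 145 145 149  73  78  77  75  80
  80  78 129 150 152 153 154 151 152 154 153 153]
0.039 [144 142 145 144 144 143 143 144 144 146 145 148 143  69  80  80  78  77
  81  73 134 151 152 150 152 155 151 156 155 156]
0.056 [219 207 214 219 219 212 214 222 223 221 219 214 217 216 168  69  75  74
  99 220 221 219 218 212 211 218 209 211 216 218]
0.064 [220 219 217 216 220 217 218 219 218 220 220 217 213 216 213  71  74  73
 157 220 221 218 211 210 225 221 219 218 220 219]
0.072 [219 220 218 217 217 211 219 214 218 217 213 222 218 216 219  73  76  74
 214 220 215 218 220 220 214 220 217 220 223 223]
0.08 [217 223 218 221 213 206 219 215 219 221 219 220 213 222 211  75  76  74
 219 215 219 217 216 218 221 222 220 223 220 222]
0.087 [217 222 220 216 219 219 218 221 221 218 216 219 218 211 209 114  78  82
 217 213 214 215 217 214 217 216 215 220 218 216]
[-220 -217 -214 -211 -208 -205 -202 -199 -196 -193 -190 -187 -184 -181
 -178 -175 -172 -169 -166 -163 -160 -157 -154 -151 -148 -145 -142 -139
 -136 -133]
```

The tall cap is shut: tab at -172°, handle at -172°. The jug followed the cap by a few degrees at the stop, so on the short jug I'll use a lighter grip and stop sooner.

```bash
python3 - <<'E'
from fk import *
A=cam('scene');print('bottle_a',hit(A,(208.5,284),.19),hit(A,(219,316),.0),'pink top',hit(A,(217,186),.13))
p=[.488,-.245,.36];R=Rpose(-115,0);print(ik(p,R,6,r.get_state()['joints'])[0].round(1));rel(p,R)
E
```

```text
bottle_a [ 0.64398341 -0.31956855] [ 0.63503426 -0.32489313] pink top [ 0.29075867 -0.31737779]
[ -6.1   5.2  -4.6   0.  -80.2 -18.9]
rel mm [ 126.5 -526.1   35.6] rot [ 3.000e-04  1.100e-03 -9.352e-01]
```

```bash
python3 -m pendant '[[5,-20,0,0,0,-0.03],[12,-55,0,0,0,-0.1],[22,-95,5,0,0,-0.18],[32,-135,10,0,0,-0.26],[42,-175,15,0,0,-0.34],[52,-215,20,0,0,-0.42],[62,-255,25,0,0,-0.5],[72,-295,30,0,0,-0.58],[82,-335,35,0,0,-0.66],[92,-375,36,0,0,-0.74],[102,-415,36,0,0,-0.82],[110,-455,36,0,0,-0.88],[118,-490,36,0,0,-0.935],[124,-515,36,0,0,-0.935],[126,-526,36,0,0,-0.935],[126,-526,36,0,0,-0.935],[126,-526,36,0,0,-0.935],[126,-526,36,0,0,-0.935]]' 87.6 4
cat > chk2.py <<'E'
from fk import *
import sys
def chk(c,ztop,zt,rts,zh,rhs,cmax=6000):
    s=r.get_state();C=cam('wrist',toolT(s));g=cv2.cvtColor(r.capture('wrist'),cv2.COLOR_RGB2GRAY)
    u0=proj(C,[*c,ztop]).astype(int)
    _,L,S,cen=cv2.connectedComponentsWithStats((g>90).astype(np.uint8));k=L[u0[1],u0[0]]
    c2=hit(C,cen[k],ztop);print('disc',S[k],'centre',c2.round(4))
    if S[k,4]<cmax:c=c2
    a=np.arange(-180,180,.5)
    for n,z,rr in(('tab',zt,rts),('handle',zh,rhs)):
        for rad in rr:
            m=np.array([proj(C,[c[0]+rad*np.cos(t),c[1]+rad*np.sin(t),z]) for t in np.radians(a)],np.float32)
            v=cv2.remap(g,m[None,:,0],m[None,:,1],cv2.INTER_LINEAR).ravel();d=a[v<100]
            e=np.exp(1j*np.radians(d)).mean() if len(d) else 0
            print(n,rad,len(d)/2,'deg wide, mean',round(float(np.degrees(np.angle(e))),1),'conc',round(abs(e),3))
    return c
chk((.469,-.286),.134,.105,(.034,.038,.042),.078,(.055,.062,.07,.078))
E
python3 -c "
from h import *
st()"; python3 chk2.py
```

```text
time_s: 32.2
tcp_pos: [0.4888, -0.2439, 0.36]
eef_rot: [-179.9, 0.1, -115.0]
contact_force: [0.2, -0.8, 0.2]
gripper_width: 0.0876
gripper_force: 0.0
32.2 [ 0.4888 -0.2439  0.36  ] [-1.7994e+02  1.4000e-01 -1.1496e+02] [ -6.    5.2  -4.6  -0.1 -80.2 -18.9] F [ 0.2 -0.8  0.2] M [ 0.04 -0.07 -0.03] w 87.6 0.0
disc [ 304  151   36   37 1059] centre [ 0.4667 -0.2855]
tab 0.034 24.5 deg wide, mean -83.0 conc 0.992
tab 0.038 22.0 deg wide, mean -82.8 conc 0.994
tab 0.042 25.5 deg wide, mean -100.5 conc 0.715
handle 0.055 13.0 deg wide, mean 167.8 conc 0.998
handle 0.062 11.5 deg wide, mean 167.5 conc 0.998
handle 0.07 9.5 deg wide, mean 167.5 conc 0.999
handle 0.078 7.0 deg wide, mean 166.8 conc 0.999
```

```bash
python3 -c "
from fk import *
p=[.468,-.2845,.136];R=Rpose(-115,0);print(ik(p,R,4,r.get_state()['joints'])[0].round(1));rel(p,R)"
```

```text
[-10.8  14.3 -23.9  -0.  -51.8 -14.2]
rel mm [ 46.1   2.  223.9] rot [-0.001   0.0025  0.0007]
```

```bash
python3 -m pendant '[[20,1,30,0,0,0],[46,2,75,0,0.002,0],[46,2,120,0,0.002,0],[46,2,160,0,0.002,0],[46,2,190,0,0.002,0],[46,2,210,0,0.002,0],[46,2,220,0,0.002,0],[46,2,224,0,0.002,0],[46,2,224,0,0.002,0],[46,2,224,0,0.002,0]]' 87.6 5
python3 -m pendant '[[0,0,0,0,0,0],[0,0,0,0,0,0],[0,0,0,0,0,0],[0,0,0,0,0,0],[0,0,0,0,0,0],[0,0,0,0,0,0]]' 48 5; python3 -c "
from h import *
st()"
python3 -m pendant '[[0,0,0,0,0,0.05],[0,0,0,0,0,0.14],[0,0,0,0,0,0.24],[0,0,0,0,0,0.34],[0,0,0,0,0,0.44],[0,0,0,0,0,0.54],[0,0,0,0,0,0.64],[0,0,0,0,0,0.74],[0,0,0,0,0,0.8],[0,0,0,0,0,0.8]]'>/dev/null;  python3 -c "
from h import *
st()"
```

```text
time_s: 33.5
tcp_pos: [0.4683, -0.2852, 0.1366]
eef_rot: [-179.9, 0.0, -115.0]
contact_force: [0.1, -0.1, -0.9]
gripper_width: 0.0873
gripper_force: 0.0
time_s: 34.25
tcp_pos: [0.4676, -0.2851, 0.1358]
eef_rot: [-180.0, 0.0, -115.0]
contact_force: [-1.7, 1.2, 1.9]
gripper_width: 0.0536
gripper_force: 5.0
34.25 [ 0.4676 -0.2851  0.1358] [-1.7998e+02  2.0000e-02 -1.1503e+02] [-10.9  14.3 -23.9  -0.  -51.7 -14.1] F [-1.7  1.2  1.9] M [ 0.49  0.47 -0.01] w 53.6 5.000448748469353
35.5 [ 0.4681 -0.2855  0.1358] [-1.7994e+02  6.0000e-02 -1.6083e+02] [-10.9  14.3 -23.9   0.  -51.7 -60. ] F [-0.5 -3.3 -1.6] M [-1.23 -0.39 -0.03] w 53.7 5.000213719904423
```

Turned 45.8°. I turn about 58° more, stopping short of the stop, then small steps.

```bash
python3 -m pendant '[[0,0,0,0,0,0.08],[0,0,0,0,0,0.18],[0,0,0,0,0,0.28],[0,0,0,0,0,0.38],[0,0,0,0,0,0.48],[0,0,0,0,0,0.58],[0,0,0,0,0,0.68],[0,0,0,0,0,0.78],[0,0,0,0,0,0.88],[0,0,0,0,0,0.96],[0,0,0,0,0,1.02],[0,0,0,0,0,1.02]]'>/dev/null;  python3 -c "
from h import *
st()"; for a in 1 2 3; do python3 -m pendant '[[0,0,0,0,0,0.015],[0,0,0,0,0,0.03],[0,0,0,0,0,0.03]]'>/dev/null; python3 -c "
from h import *
st()";done
```

```text
37.0 [ 0.4674 -0.2856  0.1358] [-1.7998e+02  2.0000e-02  1.4079e+02] [ -10.9   14.3  -23.9    0.   -51.8 -118.3] F [-2.7 -3.9  2.4] M [-1.66  0.81 -0.04] w 54.0 5.002114847302437
37.38 [ 0.4673 -0.2853  0.1359] [-1.7999e+02  1.0000e-02  1.3904e+02] [ -10.9   14.3  -23.9    0.   -51.8 -120.1] F [-2.9 -3.7  3.1] M [-1.71  1.08 -0.02] w 53.8 5.002882294356823
37.75 [ 0.4673 -0.2852  0.1358] [-179.99    0.    137.32] [ -10.9   14.3  -23.9    0.   -51.8 -121.8] F [-3.5 -3.6  3. ] M [-1.58  1.21  0.04] w 53.8 5.00266145914793
38.12 [ 0.4673 -0.2853  0.1359] [-179.99    0.    135.6 ] [ -10.9   14.3  -23.9    0.   -51.8 -123.5] F [-3.  -3.9  2.9] M [-1.55  1.22  0.06] w 54.0 5.002626031637192
```

```bash
python3 -m pendant '[[0,0,0,0,0,0],[0,0,0,0,0,0],[0,0,0,0,0,0],[0,0,-30,0,0,0],[0,0,-80,0,0,0],[-20,0,-130,0,0,0],[-45,0,-180,0,0,0],[-45,0,-215,0,0,0],[-45,0,-224,0,0,0],[-45,0,-224,0,0,0],[-45,0,-224,0,0,0]]' 87.6 5 >/dev/null; python3 -c "
from h import *
st()"; python3 chk2.py
```

```text
39.5 [ 0.4993 -0.3162  0.3583] [-1.8000e+02 -9.0000e-02  1.3555e+02] [ -13.4    9.8    0.5   -0.   -80.9 -121. ] F [-0.5 -0.2  0.4] M [-0.03 -0.09  0.02] w 87.8 0.0
disc [ 301  154   37   37 1078] centre [ 0.4658 -0.284 ]
tab 0.034 24.0 deg wide, mean 167.8 conc 0.993
tab 0.038 21.5 deg wide, mean 167.5 conc 0.994
tab 0.042 20.0 deg wide, mean 167.8 conc 0.995
handle 0.055 12.0 deg wide, mean 163.8 conc 0.998
handle 0.062 10.5 deg wide, mean 163.5 conc 0.999
handle 0.07 9.0 deg wide, mean 163.8 conc 0.999
handle 0.078 8.0 deg wide, mean 163.8 conc 0.999
```

The tab is at 167.7° and the handle at 163.8°, so the cap is about 4° short. I regrip and finish.

```bash
python3 -m pendant '[[20,0,10,0,0,0],[45,0,45,0,0,0],[45,0,90,0,0,0],[45,0,135,0,0,0],[45,0,175,0,0,0],[45,0,205,0,0,0],[45,0,219,0,0,0],[45,0,224,0,0,0],[45,0,224,0,0,0],[45,0,224,0,0,0]]' 87.6 5 |grep tcp
python3 -m pendant '[[0,0,0,0,0,0],[0,0,0,0,0,0],[0,0,0,0,0,0],[0,0,0,0,0,0],[0,0,0,0,0,0],[0,0,0,0,0,0]]' 48 5 >/dev/null; python3 -c "
from h import *
st()"
for a in 1 2 3; do python3 -m pendant '[[0,0,0,0,0,0.015],[0,0,0,0,0,0.03],[0,0,0,0,0,0.035],[0,0,0,0,0,0.035]]'>/dev/null; python3 -c "
from h import *
st()";done
```

```text
tcp_pos: [0.4684, -0.2853, 0.1369]
41.55 [ 0.4675 -0.2854  0.1358] [-1.8000e+02  2.0000e-02  1.3554e+02] [ -10.9   14.3  -23.9    0.   -51.7 -123.6] F [-2.5 -3.4  2. ] M [-1.31  0.76 -0.01] w 53.6 5.000575035810471
42.05 [ 0.4675 -0.2852  0.1358] [1.7999e+02 1.0000e-02 1.3352e+02] [ -10.9   14.3  -23.9   -0.   -51.8 -125.6] F [-4.9 -3.5  3.7] M [-1.31  1.33  0.03] w 53.9 5.003694444894791
42.55 [ 0.4674 -0.2851  0.1357] [180.    -0.   131.51] [ -10.9   14.3  -23.9   -0.   -51.8 -127.6] F [-4.9 -3.9  3.6] M [-1.26  1.36  0.07] w 53.4 5.0031208992004395
43.05 [ 0.4676 -0.2851  0.1357] [1.7998e+02 2.0000e-02 1.2952e+02] [ -10.9   14.3  -23.9   -0.   -51.7 -129.6] F [-4.  -2.9  2.7] M [-1.22  1.38  0.05] w 53.8 5.002834126353264
```

```bash
python3 -m pendant '[[0,0,0,0,0,0],[0,0,0,0,0,0],[0,0,0,0,0,0],[0,0,-30,0,0,0],[0,0,-80,0,0,0],[-20,0,-130,0,0,0],[-45,0,-180,0,0,0],[-45,0,-215,0,0,0],[-45,0,-224,0,0,0],[-45,0,-224,0,0,0],[-45,0,-224,0,0,0]]' 87.6 5 >/dev/null; python3 -c "
from h import *
st()"; python3 chk2.py
```

```text
44.42 [ 0.4958 -0.3194  0.3583] [-1.7999e+02 -8.0000e-02  1.2953e+02] [ -13.8    9.6    0.4   -0.   -80.8 -126.6] F [-0.4  0.7 -0.5] M [-0.02 -0.12  0.03] w 87.6 0.0
disc [ 301  153   37   37 1078] centre [ 0.4657 -0.283 ]
tab 0.034 24.5 deg wide, mean 163.0 conc 0.992
tab 0.038 22.0 deg wide, mean 162.8 conc 0.994
tab 0.042 19.5 deg wide, mean 163.0 conc 0.995
handle 0.055 12.0 deg wide, mean 162.2 conc 0.998
handle 0.062 10.5 deg wide, mean 162.0 conc 0.999
handle 0.07 9.5 deg wide, mean 162.0 conc 0.999
handle 0.078 7.5 deg wide, mean 162.5 conc 0.999
```

Both tabs are over their handles and at the stop. A numeric check with the scene camera will show whether anything moved.

```bash
python3 -m pendant '[[0,0,-40,0,0,0],[-30,0,-90,0,0,0],[-60,0,-120,0,0,0],[-60,0,-120,0,0,0],[-60,0,-120,0,0,0]]'|grep cont; python3 - <<'E'
from h import *
for n,R in(('scene',dict(tall=(412,235,45,28),bot_b=(442,262,32,38),dish=(328,208,36,34),disp=(378,262,32,34),jar=(304,276,26,34),short=(212,250,42,26),bot_a=(200,275,34,52))),('side',dict(tall=(196,205,54,30),bot_b=(250,160,30,42),disp=(288,178,30,55),jar=(342,228,34,48),short=(350,345,62,34),cups=(435,345,45,62),bot_a=(430,265,46,72)))):
    a=cv2.cvtColor(cv2.imread(f'pics/{n}0.png'),cv2.COLOR_BGR2GRAY);b=cv2.cvtColor(r.capture(n),cv2.COLOR_RGB2GRAY)
    for k,(x,y,w,h) in R.items():
        m=cv2.matchTemplate(b[y-8:y+h+8,x-8:x+w+8],a[y:y+h,x:x+w],cv2.TM_CCOEFF_NORMED);_,v,_,l=cv2.minMaxLoc(m);print(n,k,round(v,3),l[0]-8,l[1]-8)
E
```

```text
contact_force: [-0.7, 1.4, -0.4]
scene tall 0.949 0 -1
scene bot_b 1.0 0 0
scene dish 1.0 0 0
scene disp 1.0 0 0
scene jar 0.999 0 0
scene short 0.969 1 0
scene bot_a 0.997 0 0
side tall 0.766 -3 1
side bot_b 1.0 0 0
side disp 1.0 0 0
side jar 0.998 0 0
side short 0.927 -2 -2
side cups 1.0 0 0
side bot_a 1.0 0 0
```

```bash
python3 -c "
from plant import r
print(r.close_job())"
```

```text
the job is handed in; nothing more can be done
None
```

The job is handed in: both caps are shut with their tabs over the handles, the box stands upright and free on the board, and no bystander I checked moved, but gripping the caps turned the tall jug about 8° and the short one about 5°, and each also shifted a few millimetres.

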